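# Lap two stone sample tiles down a display ramp

## Task

Lap the two loose stone sample tiles down the display ramp like roof slates, each squarely with its lower edge level with its own pair of brass marks on the side rails: first slide the tile that already lies on the slope down to the middle marks, then push the one on the deck over the ridge so that it lies on top of the first with its lower edge at the upper marks. Slide the tiles, do not lift them clear of the stand, leave both lying at rest, and do not disturb the tin, the flask, the jar and the wax block at the sides.

Things in the scene. Friction and masses are not known exactly. Their poses are not given: they have to be found in the camera images.
- tile_a: stone sample tile, 100 x 60 x 5 mm, 0.08 kg, pale faces, dark edge; both tiles and both ends alike. Origin at its very centre; x along the length (away from the low end), y across, z up. The tile on the slope: head (upper end) on the board, lower end on the glued starter tile, 12 to 24 mm too far up; friction holds it.
- tile_b: stone sample tile, 100 x 60 x 5 mm, 0.08 kg, pale faces, dark edge; both tiles and both ends alike. Origin at its very centre; x along the length (away from the low end), y across, z up. The tile lying flat on the level deck, length towards the ridge, near end about 25 to 55 mm behind the ridge.
- mark_a (a point): on the sloping board (18 degrees, 110 mm wide), mid-way between the middle brass marks. x straight up the slope, y across, z out of the board; ridge at x = 143 mm. A tile lapped here has its lower edge at x = 0, centre at x = 50 and 9.6 mm off the board, head edge on the board at x = 99, 8 degrees flatter than the board. Rails: 19 mm high, 90 apart, from x = -43 to 57, their tops level with the lapped tiles' lower edge
- mark_b (a point): same point and axes for the upper brass marks, 35 mm further up the slope; ridge at x = 108 mm. The second tile, lapped, has its centre at x = 50 mm, 9.6 mm off the board, lower end on the first tile, head edge on the board at x = 99 mm. The lowest marks, 35 mm below the middle ones, are those of the fixed starter tile.
- ridge (a point): middle of the ridge where slope and level deck meet, 73 mm above the table. x level, away from the slope along the deck (192 mm long, 110 mm wide, no walls). A tile pushed over the ridge stays level until half of it (50 mm) is past, then its front drops on to the first tile, whose head, on its line, is 44 mm from the ridge. Friction keeps the first tile in place meanwhile.
- stone_tin: bystander: small lidded tin, 64 x 88 x 28 mm, on the table past the deck end; origin under its centre
- flask: bystander: small glass vase-shaped flask, 70 mm across, 106 mm high, past the deck end; origin under its centre
- flux_jar: bystander: small white lidded jar, 53 mm across, 59 mm high, past the low end; origin under its centre
- wax_block: bystander: carving wax block, 34 x 62 x 22 mm, past the low end; origin under its centre

How it is judged:
On the way, in this order (a step that is already met when the one before it is completed fails the run):
1. the first tile lies with its lower edge at the middle marks (x of tile_a in the frame of mark_a between 0.046 and 0.054 m and y of tile_a in the frame of mark_a between -0.01 and 0.01 m and z of tile_a in the frame of mark_a between 0.0066 and 0.0126 m and angle between the y axis of tile_a and the y axis of mark_a, either way round below 0.08 rad and linear speed of tile_a below 0.01 m/s), for 0.2 s.
2. the second tile lies on the first with its lower edge at the upper marks (x of tile_b in the frame of mark_b between 0.046 and 0.054 m and y of tile_b in the frame of mark_b between -0.01 and 0.01 m and z of tile_b in the frame of mark_b between 0.0066 and 0.0126 m and angle between the y axis of tile_b and the y axis of mark_b, either way round below 0.08 rad and linear speed of tile_b below 0.01 m/s), for 0.2 s.
At the end, for the whole second after the job is handed in: Both tiles at rest, lapped on the ramp: lower edge of the first within 4 mm of the middle marks, of the second, on top of it, within 4 mm of the upper marks; each within 10 mm of mid-way between the rails, square within 0.08 rad, seated (centre 9.6 mm out from the board within 3 mm) (all of step 1 and all of step 2); the robot touches nothing.
It fails at once if a tile is lifted clear of the stand (its centre more than 0.105 m above the table) (height (world z) of any of tile_a, tile_b above 0.105 m).
It fails at once if the tin, flask, jar or wax block is moved more than 20 mm (distance of any of stone_tin, flask, flux_jar, wax_block from where it was at the start of the episode above 0.02 m).
It also fails if it takes over 51 s, if anything falls off the work surface, if the arm or the gripper's body presses on something with over 40 N, if the wrist force passes 120 N, or if a joint passes its speed limit or range.

## Robot

A 6-joint arm with a two-finger parallel gripper is mounted at the origin on a cart in front of the work surface, level with it; the furniture and walls round the work are solid. World frame = base frame: x ahead of the robot, y to its left, z up, the work surface at z = 0. Lengths are in m, angles in rad, forces in N, time in s.
With the tool pointing down it reaches from about 0.375 to 0.975 m from the base axis. Payload 3.8 kg.
Tool frame: the origin (TCP) lies midway between the tips of the shut fingers; the grasp point (between the pads) lies 19 mm behind it; z points along the fingers, y is the line along which they close (so a half turn about z gives the same grasp; the last joint's range is limited). The gripper opens to 85 mm and grips with 20 to 120 N. Pads are 22 mm wide; open, the fingers measure 114 mm over their backs; the gripper's body (76 mm by 85 mm) begins 54 mm behind the grasp point. The pads swing forward as they close: fully open they stand 13 mm farther back than shut.
Start: joints at [-1.304, 0.264, 1.604, -0, 1.274, -0.037], TCP at [0.202, -0.644, 0.231] pointing down, gripper open.
Joint ranges: [-2.63, 2.63], [-0.94, 2.18], [0.31, 2.57], [-1.31, 4.45], [0, 2.66], [-2.55, 2.55]. Speed limits (rad/s): [2.57, 2.57, 3.14, 3.14, 3.14, 3.14].

## Interface

Orientations are given as a rotation vector (axis times angle).
In Python, from workcell import bot gives the robot as it stands.
- The arm moves only by the tool step_arm, never from a script. Its argument "motion" is a list of rows, each a list of 5 numbers: the finger opening in cm, from 0 to 8.54, then the shift along the tool's x, y, z in cm, then the turn about the tool's z in degrees. In form: [[claw, dx, dy, dz, twist], ...]. A call has 1 to 20 rows; each row is the pose to reach, as a shift and turn from the pose commanded when the call began, along the tool's axes at that moment; what a row does not reach only later rows make up. A row lasts 1/10 s, in which the tool goes at most 50 mm and 8.59 degrees, less where a joint would pass 70% of its speed; a pose out of reach is approached as far as the arm can. A call with a gripper value outside its range is refused whole. The fingers move at their own pace and stop on an object; "force" is the grip in N (left out, the last holds). Time passes only in rows, so rows that repeat a pose let the fingers close. It gives the time, the measured TCP pose, the force, the opening and the grip force at its end, in the units of the state.
- bot.read_state(): the state, without advancing time (a new reading comes with each control period).
- bot.read_camera(name): name is "side" or "top" or "wrist"; returns (picture, depth): 400x640x3 uint8, red, green, blue; 400x640 float32, m along the optical axis (not along the pixel's ray), 0 where there is no reading.
- bot.calibration(name): a dict with "mtx" (3x3 intrinsics, pixels), "origin" and "orientation" of the camera in the world; the wrist camera has in their place "T_tool_cam" (4x4, takes a point from camera to tool coordinates, whose origin is the TCP and whose axes are the flange's). Camera axes: x right, y up, looking along -z (the intrinsics and any distortion apply to the point x, -y, -z); pixel columns grow to the right and rows downward; lengths in m; the calibration is good to about 2 mm. The wrist camera is an equidistant fisheye: a pixel r from the principal point sees the ray r / f radians off the axis. A picture is of the moment at which its call begins: read the wrist's pose just before it. calibration takes no time and is no camera call.
- bot.finish_job(): hands the job in; it is judged then, once.
The state is a dict: "time": time; "q": joint angles; "joint_vel": joint speeds; "joint_torque": joint torques, N m; "tool_pos": TCP position; "tcp_rot": TCP orientation; "wrist_force": force on the tool from outside, world axes, zero at the start; "torque": the same for the moment, N m; "width": opening from 0.0 (shut) to 1.0 (fully open); "grip_force": force on a finger pad.
Only numpy, scipy, OpenCV 4.12 (cv2) and the standard library are available. Lean on these libraries where they do the work, as an engineer would, in place of code of your own. Each camera call takes 0.05 s, during which the arm holds its last target. There are 200 camera calls.

## Working session

There is one attempt and no reset: what is moved stays moved. The work goes in short steps, Python scripts to look and compute and a tool call to move; the robot and the scene stay as the last step left them, time stands still between calls to the robot, and variables do not carry over. Pictures are saved under pics/ and viewed, at most 11 in all, crops included, and the job is handed in when it is done.

Besides the shell and the picture viewer there is one more tool, called after "Request:" as name(argument=value, ...), one argument or row to a line, values as JSON. step_arm: Moves the arm, as the interface text tells. Its arguments: {"type":"object","properties":{"motion":{"type":"array","items":{"type":"array","items":{"type":"number"}}},"force":{"type":"number"}},"required":["motion"]}

```bash
mkdir -p pics; python3 - <<'E'
from workcell import bot
import cv2,numpy as np
s=bot.read_state();print(s)
for n in("top","side"):
    p,d=bot.read_camera(n);cv2.imwrite(f"pics/{n}0.png",p[:,:,::-1]);np.savez(f"{n}0.npz",p=p,d=d)
    print(n,bot.calibration(n))
E
```

```text
{'time': 0.0, 'q': array([-1.30391778e+00,  2.64740774e-01,  1.60537828e+00, -2.20744785e-05,
        1.27368420e+00, -3.68978483e-02]), 'joint_vel': array([-8.86384019e-04,  7.47048026e-05, -1.23106577e-03,  4.17704625e-04,
       -6.65410374e-04, -3.75700088e-04]), 'joint_torque': array([-1.63609271e-03, -5.15113521e+01, -3.67315328e+01, -7.83326777e-05,
        1.29048864e-02,  5.69857590e-06]), 'tool_pos': array([ 0.20171052, -0.6433942 ,  0.22996805]), 'tcp_rot': array([-3.10325407e+00, -4.75016391e-01,  4.31037293e-04]), 'wrist_force': array([ 0.27384004,  0.24600487, -0.42156804]), 'torque': array([-0.00782501, -0.0489424 ,  0.07281254]), 'grip_force': 0.0, 'width': 0.9997218771140565}
top {'mtx': array([[441.12327261,   0.        , 322.00778235],
       [  0.        , 441.12327261, 192.92769469],
       [  0.        ,   0.        ,   1.        ]]), 'origin': array([ 0.3419514 , -0.0671692 ,  1.22998828]), 'orientation': array([ 0.1222014 , -0.08446553, -1.56494137])}
side {'mtx': array([[404.57387487,   0.        , 316.80591683],
       [  0.        , 404.57387487, 198.00400616],
       [  0.        ,   0.        ,   1.        ]]), 'origin': array([0.09185512, 0.78492335, 0.66897884]), 'orientation': array([ 0.29775768, -1.30381482, -2.40664463])}
```

View pics/top0.png

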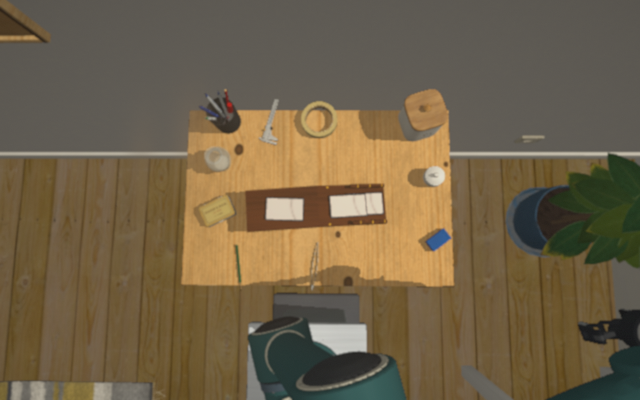

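View pics/side0.png

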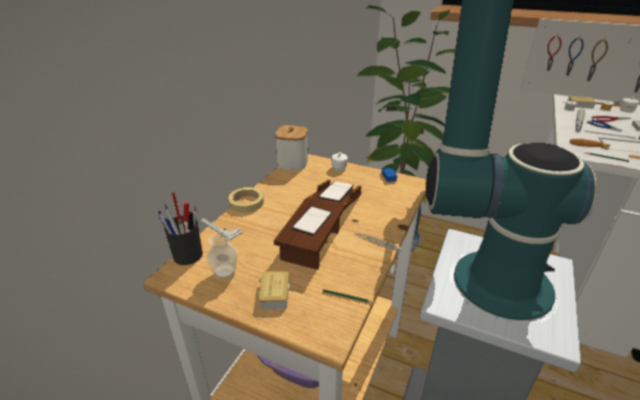

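The top view shows the ramp from x≈247 to 385 px at row ≈207, with the deck on the left (tile_b at 285,209) and the slope on the right (tile_a and starter at 357,205). I'll zoom in and compute rough positions.

```bash
cat > h.py <<'E'
import numpy as np,cv2
from scipy.spatial.transform import Rotation as R
from workcell import bot
def pts(n,uv,d):
    "world points from pixels and depth along the axis"
    c=bot.calibration(n);K=c["mtx"];uv=np.atleast_2d(uv).astype(float);d=np.atleast_1d(d)
    p=np.c_[(uv[:,0]-K[0,2])/K[0,0]*d,-(uv[:,1]-K[1,2])/K[1,1]*d,-d]
    return R.from_rotvec(c["orientation"]).apply(p)+c["origin"]
E
python3 - <<'E'
from h import *
z=np.load("top0.npz");p,d=z["p"],z["d"]
for uv in [(247,192),(247,230),(385,185),(385,222),(320,207),(285,209),(266,199),(303,219),(355,205),(375,205),(331,205),(215,210),(217,158),(434,176),(438,239),(321,186),(321,228)]:
    print(uv,pts("top",uv,d[uv[1],uv[0]]).round(3))
c=cv2.resize(p[175:240,238:395,::-1],None,fx=5,fy=5,interpolation=cv2.INTER_CUBIC);cv2.imwrite("pics/topz.png",c)
c=bot.calibration("wrist");print(c)
E
```

```text
(247, 192) [[0.497 0.16  0.075]]
(247, 230) [[0.396 0.157 0.077]]
(385, 185) [[ 0.528 -0.214 -0.001]]
(385, 222) [[ 0.421 -0.208  0.037]]
(320, 207) [[ 0.458 -0.034  0.068]]
(285, 209) [[0.452 0.058 0.079]]
(266, 199) [[0.479 0.109 0.074]]
(303, 219) [[0.426 0.011 0.074]]
(355, 205) [[ 0.465 -0.127  0.059]]
(375, 205) [[ 0.467 -0.182  0.041]]
(331, 205) [[ 0.464 -0.063  0.065]]
(215, 210) [[0.453 0.256 0.028]]
(217, 158) [[0.603 0.261 0.01 ]]
(434, 176) [[ 0.545 -0.341  0.047]]
(438, 239) [[ 0.377 -0.353  0.022]]
(321, 186) [[ 0.514 -0.036  0.072]]
(321, 228) [[ 0.406 -0.035 -0.003]]
{'mtx': array([[309.70691629,   0.        , 319.15133005],
       [  0.        , 309.70691629, 192.96445076],
       [  0.        ,   0.        ,   1.        ]]), 'T_tool_cam': array([[ 4.66536927e-04,  9.65093388e-01,  2.61905583e-01,
         6.57169923e-02],
       [ 9.99999828e-01, -5.43542658e-04,  2.21578241e-04,
        -9.43086960e-04],
       [ 3.56200552e-04,  2.61905435e-01, -9.65093476e-01,
        -1.42423262e-01],
       [ 0.00000000e+00,  0.00000000e+00,  0.00000000e+00,
         1.00000000e+00]])}
```

View pics/topz.png

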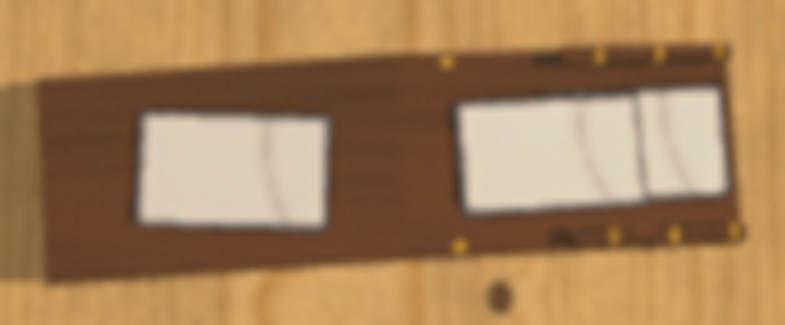

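Request:
step_arm(
  motion=[
    [8.5,39,-37.7,5,-76],
    [8.5,39,-37.7,5,-76],
    [8.5,39,-37.7,5,-76],
    [8.5,39,-37.7,5,-76],
    [8.5,39,-37.7,5,-76],
    [8.5,39,-37.7,5,-76],
    [8.5,39,-37.7,5,-76],
    [8.5,39,-37.7,5,-76],
    [8.5,39,-37.7,5,-76],
    [8.5,39,-37.7,5,-76],
    [8.5,39,-37.7,5,-76],
    [8.5,39,-37.7,5,-76],
    [8.5,39,-37.7,5,-76],
    [8.5,39,-37.7,5,-76],
    [8.5,39,-37.7,5,-76],
    [8.5,39,-37.7,5,-76],
  ],
)

```text
time: 1.7
tool_pos: [0.4608, -0.1689, 0.1814]
tcp_rot: [2.157, 2.284, -0.0]
wrist_force: [0.8, -0.5, 0.3]
width: 0.997
grip_force: 0.0
```

```bash
cat >> h.py <<'E'
def wcam(s):
    T=np.eye(4);T[:3,:3]=R.from_rotvec(s["tcp_rot"]).as_matrix();T[:3,3]=s["tool_pos"]
    return T@bot.calibration("wrist")["T_tool_cam"]
def wray(s,uv):
    K=bot.calibration("wrist")["mtx"];uv=np.atleast_2d(uv).astype(float)
    a=(uv-K[:2,2])/K[0,0];r=np.linalg.norm(a,axis=1,keepdims=True)+1e-9
    d=np.c_[a/r*np.sin(r)*[1,-1],-np.cos(r)];T=wcam(s)
    return T[:3,3],d@T[:3,:3].T
def wplane(s,uv,n,c):
    "cut rays with plane n.x=c"
    o,d=wray(s,uv);n=np.asarray(n);return o+d*((c-o@n)/(d@n))[:,None]
def wdepth(s,uv,dep):
    o,d=wray(s,uv);ax=-wcam(s)[:3,2];return o+d*(dep/(d@ax))[:,None]
def shot(name):
    import pickle
    s=bot.read_state();p,d=bot.read_camera("wrist");pickle.dump((s,p,d),open(name+".pkl","wb"))
    cv2.imwrite(f"pics/{name}.png",p[:,:,::-1]);return s,p,d
def load(name):
    import pickle;return pickle.load(open(name+".pkl","rb"))
E
python3 - <<'E'
from h import *
s,p,d=shot("w1");print(s["time"],s["tool_pos"])
E
```

```text
1.7 [ 0.46082751 -0.16887018  0.18135041]
```

View pics/w1.png

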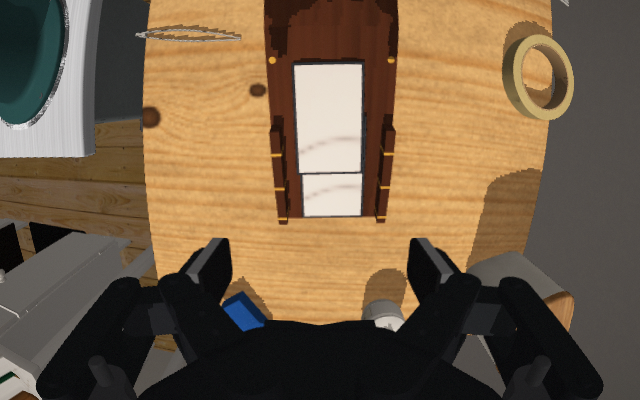

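The wrist view shows tile_a (295–365, 62–173) above the starter tile (lower edge at row 217). The rail marks are at rows ≈155, 187 and 219, in columns 279–283 and 381–390. Next I'll measure these.

```bash
python3 - <<'E'
from h import *
s,p,d=load("w1")
hsv=cv2.cvtColor(p,cv2.COLOR_RGB2HSV)
H,S,V=cv2.split(hsv)
roi=np.zeros(H.shape,bool);roi[0:228,262:402]=1
# brass
m=((H>12)&(H<30)&(S>150)&(V>150)&roi).astype(np.uint8)
n,l,st,ce=cv2.connectedComponentsWithStats(m)
for i in range(1,n):
    if 3<st[i,4]<120 and st[i,2]<20: 
        u,v=ce[i];print("brass",ce[i].round(1),st[i],wdepth(s,ce[i],d[int(round(v)),int(round(u))]).round(4))
# board plane from depth beside the tile
P=[]
for v in range(70,150,4):
    for u in list(range(284,291,2))+list(range(370,378,2)): P.append(wdepth(s,(u,v),d[v,u])[0])
P=np.array(P);c=np.median(P,0)
for _ in range(4):
    n_=np.linalg.svd(P-P.mean(0))[2][2];r=(P-P.mean(0))@n_;P=P[abs(r)<max(2*r.std(),.0005)]
n_*=np.sign(n_[2]);print("board n",n_,"slope deg",np.degrees(np.arccos(n_[2])),"c",n_@P.mean(0),len(P))
# white
w=((S<60)&(V>150)&roi).astype(np.uint8)
n,l,st,ce=cv2.connectedComponentsWithStats(w)
for i in range(1,n):
    if st[i,4]>500:
        cs,_=cv2.findContours((l==i).astype(np.uint8),0,1);r=cv2.minAreaRect(cs[0]);print("white",st[i],r)
        for q in cv2.boxPoints(r): print(q.round(1),wplane(s,q,[0,0,1],.06).round(4))
# depth along centreline
for v in range(64,225,10): print(v,wdepth(s,(330,v),d[v,330]).round(4),wdepth(s,(380 if v<120 else 372,v),d[v,380 if v<120 else 372]).round(4))
E
```

```text
brass [263.1  45.7] [262  41   3   9  22] [[ 3.94e-01 -3.46e-02  3.00e-04]]
brass [399.4  53.1] [397  50   5   7  29] [[ 0.5365 -0.0329  0.001 ]]
brass [271.9  59.8] [269  57   7   7  40] [[ 0.4148 -0.0605  0.0657]]
brass [390.7  60.3] [388  59   7   4  23] [[ 0.5134 -0.0539  0.0647]]
brass [264.5  61.7] [263  60   3   4   6] [[ 0.3962 -0.0517 -0.0019]]
brass [398.2  73.9] [396  72   6   5  17] [[ 5.366e-01 -5.570e-02  2.000e-04]]
brass [264.  76.] [262  76   5   1   5] [[ 0.3968 -0.0673 -0.0006]]
brass [267.3  96.1] [266  92   3  11  15] [[ 0.4017 -0.0887  0.0012]]
brass [398.   96.3] [395  95   7   3  13] [[ 5.381e-01 -7.970e-02 -2.000e-04]]
brass [264.5 125. ] [262 125   6   1   6] [[ 3.998e-01 -1.192e-01 -1.000e-04]]
brass [269.8 125. ] [269 124   2   3   4] [[ 4.054e-01 -1.191e-01 -2.000e-04]]
brass [398.5 133.5] [396 133   6   2  12] [[ 0.5421 -0.1194 -0.0009]]
brass [398.5 140. ] [397 140   4   1   4] [[ 0.5422 -0.1262  0.0011]]
brass [389.5 154.1] [384 151  11   9  33] [[ 0.5203 -0.1352  0.057 ]]
brass [274.  155.9] [268 153  13   9  41] [[ 0.4191 -0.143   0.0568]]
brass [393
[... 1579 characters left out ...]
41  0.0597]] [[ 0.5102 -0.1007  0.0498]]
124 [[ 0.4662 -0.1126  0.0578]] [[ 0.5041 -0.1103  0.0472]]
134 [[ 0.4667 -0.1213  0.0577]] [[ 0.5058 -0.1197  0.0418]]
144 [[ 0.4673 -0.1301  0.0554]] [[ 0.507  -0.1291  0.0395]]
154 [[ 0.468  -0.1391  0.0539]] [[ 0.5084 -0.1389  0.036 ]]
164 [[ 0.4686 -0.1484  0.0517]] [[ 0.5097 -0.1489  0.0339]]
174 [[ 0.4696 -0.159   0.0443]] [[ 0.5112 -0.1593  0.0304]]
184 [[ 0.4703 -0.1688  0.043 ]] [[ 0.5129 -0.1701  0.0269]]
194 [[ 0.471  -0.1791  0.0405]] [[ 0.5148 -0.1815  0.0226]]
204 [[ 0.4718 -0.1895  0.039 ]] [[ 0.5166 -0.1931  0.0192]]
214 [[ 0.4726 -0.2004  0.0368]] [[ 0.519  -0.2062  0.0129]]
224 [[ 0.4755 -0.2246  0.0006]] [[ 0.5231 -0.2227 -0.0006]]
```

```bash
cat >> h.py <<'E'
cr=np.radians(4.4);sl=np.radians(18)
ACR=np.array([np.cos(cr),np.sin(cr),0]);H0=np.array([-np.sin(cr),np.cos(cr),0])  # across (robot-away), level uphill
UP=H0*np.cos(sl)+[0,0,np.sin(sl)];N=-H0*np.sin(sl)+np.array([0,0,np.cos(sl)])
MA=np.array([.4717,-.166,.0284])
def fr(P,o=MA): return np.c_[(P-o)@UP,(P-o)@-ACR,(P-o)@N]*1000
def tile(s,p,d,roi,plane=None):
    "white face in roi (u0,v0,u1,v1): corners on fitted plane"
    hsv=cv2.cvtColor(p,cv2.COLOR_RGB2HSV);m=((hsv[...,1]<60)&(hsv[...,2]>140)).astype(np.uint8)
    k=np.zeros_like(m);k[roi[1]:roi[3],roi[0]:roi[2]]=1;m&=k
    n,l,st,ce=cv2.connectedComponentsWithStats(m,connectivity=4);i=1+np.argmax(st[1:,4])
    m=(l==i).astype(np.uint8);v,u=np.nonzero(cv2.erode(m,np.ones((7,7))))
    P=wdepth(s,np.c_[u,v],d[v,u]);c=P.mean(0);n_=np.linalg.svd(P-c,full_matrices=False)[2][2];n_*=np.sign(n_[2])
    if plane is not None: n_=plane
    cs=max(cv2.findContours(m,0,1)[0],key=len)[:,0]
    W=wplane(s,cs,n_,n_@c)
    ax=np.cross(ACR,n_);ax=-ax if ax@UP<0 else ax;ay=np.cross(n_,ax)
    Q=np.c_[(W-c)@ax,(W-c)@ay];r=cv2.minAreaRect((Q*1000).astype(np.float32))
    B=cv2.boxPoints(r)/1000
    o=c+ax*r[0][0]/1000+ay*r[0][1]/1000-n_*.0025
    a=r[2]%90;a=a-90 if a>45 else a
    return dict(c=o,size=r[1],yaw=a,n=n_,box=c+B[:,:1]*ax+B[:,1:]*ay)
E
python3 - <<'E'
from h import *
s,p,d=load("w1")
t=tile(s,p,d,(280,0,380,228));print(t,fr(t["c"][None]));print(fr(t["box"]))
print("tilt vs board",np.degrees(np.arccos(t["n"]@N)))
for uv in [(279,155),(390,155),(281,187),(383,187),(283,218.5),(381.5,217)]: print(fr(wplane(s,uv,N,N@MA+.019)))
E
```

```text
{'c': array([ 0.46382476, -0.10617874,  0.05093798]), 'size': (133.7571258544922, 44.07732391357422), 'yaw': -25.457664489746094, 'n': array([0.98130941, 0.02523043, 0.19077543]), 'box': array([[ 0.46877311, -0.11272219,  0.03945446],
       [ 0.46885419, -0.10416726,  0.03790599],
       [ 0.46378295, -0.09950913,  0.06337537],
       [ 0.46370187, -0.10806407,  0.06492385]])} [[64.26495031  3.26260329  2.81688266]]
[[ 54.15044696  -1.16915973  -5.97119792]
 [ 61.77827033  -1.90632895 -10.07779243]
 [ 74.43584084   2.79260185  12.5896082 ]
 [ 66.80801675   3.5297711   16.69620294]]
tilt vs board 78.64257114151941
[[35.299378   46.17284828 19.        ]]
[[ 33.70151778 -51.38718382  19.        ]]
[[ 2.38241297 47.078711   19.        ]]
[[  0.3804949  -47.94021919  19.        ]]
[[-34.45418347  48.32450118  19.        ]]
[[-35.05784621 -49.92447751  19.        ]]
```

Request:
step_arm(
  motion=[
    [8.5,14,0,0,0],
    [8.5,14,0,0,0],
    [8.5,14,0,0,0],
    [8.5,14,0,0,0],
    [8.5,14,0,0,0],
    [8.5,14,0,0,0],
  ],
)

```text
time: 2.35
tool_pos: [0.4532, -0.029, 0.1815]
tcp_rot: [2.155, 2.285, -0.0]
wrist_force: [-0.2, 0.2, -0.1]
width: 1.0
grip_force: 0.0
```

```bash
python3 - <<'E'
from h import *
s,p,d=shot("w2");print(s["time"],s["tool_pos"])
t=tile(s,p,d,(240,0,420,228));print(t,fr(t["c"][None]));print(fr(t["box"]))
E
```

```text
2.35 [ 0.45319497 -0.02901334  0.18146111]
{'c': array([ 0.49347597,  0.1532691 , -0.29198549]), 'size': (11465.296875, 1262.7926025390625), 'yaw': -30.741634368896484, 'n': array([ 0.99376944, -0.01635236,  0.11024931]), 'box': array([[ 0.58810441,  0.1992084 , -1.11546125],
       [ 0.58772402,  0.37848197, -1.08544232],
       [ 0.40381638,  0.10724805,  0.53204151],
       [ 0.40419677, -0.07202555,  0.50202261]])} [[ 202.15461744  -46.20580891 -402.55725452]]
[[  -15.65576497  -144.079772   -1197.64002519]
 [  163.64514458  -157.4541979  -1224.33465824]
 [  419.69527559    46.72022163   393.19275842]
 [  240.39435331    60.09465247   419.88742295]]
```

View pics/w2.png

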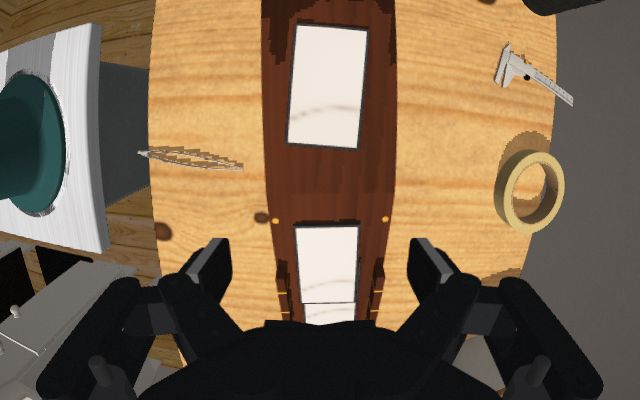

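The second wrist view shows tile_b on the deck (corners 297,23 / 368,31 / 357,149 / 287,142), yawed a few degrees, with the ridge at about row 192. I'll fix the plane handling (depth outliers) and measure again.

```bash
python3 - <<'E'
s=open("h.py").read()
a=s.index("    P=wdepth(s,np.c_[u,v],d[v,u])");b=s.index("    cs=max")
s=s[:a]+"""    P=wdepth(s,np.c_[u,v],d[v,u]);c=np.median(P,0);n_=plane
    c=c+n_*np.median((P-c)@n_)
"""+s[b:]
open("h.py","w").write(s)
E
cat > m.py <<'E'
from h import *
import sys
def rep(name,roi,lean):
    s,p,d=load(name);e=np.radians(lean);n=-H0*np.sin(e)+np.array([0,0,np.cos(e)])
    t=tile(s,p,d,roi,n);print(name,"c",t["c"].round(4),"size",np.round(t["size"],1),"yaw",round(t["yaw"],2),"frA",fr(t["c"][None]).round(1))
    print((t["box"]*1000).round(1).tolist())
E
python3 - <<'E'
from m import *
rep("w1",(280,0,380,228),10)
rep("w2",(280,215,380,304),10)
rep("w2",(270,0,380,170),0)
E
```

```text
w1 c [ 0.4648 -0.1085  0.0565] size [94.9 55.4] yaw 0.47 frA [[63.7  2.5  8.9]]
[[441.2, -157.9, 50.7], [496.4, -153.2, 50.8], [488.5, -60.0, 67.3], [433.3, -64.7, 67.2]]
w2 c [ 0.4656 -0.1097  0.0564] size [97.6 57.2] yaw 0.64 frA [[62.5  1.8  9.2]]
[[441.4, -160.5, 50.3], [498.4, -155.5, 50.5], [489.9, -59.7, 67.4], [432.9, -64.8, 67.3]]
w2 c [0.4534 0.0587 0.0756] size [55.7 95.6] yaw -5.67 frA [[229.    1.  -24.8]]
[[480.1, 10.3, 78.1], [482.3, 105.9, 78.1], [426.6, 107.1, 78.1], [424.5, 11.5, 78.1]]
```

Request:
step_arm(
  motion=[
    [7.2,-5.4,0.9,0,-1],
    [7.2,-5.4,0.9,4,-1],
    [7.2,-5.4,0.9,8,-1],
    [7.2,-5.4,0.9,10,-1],
    [7.2,-5.4,0.9,11,-1],
    [7.2,-5.4,0.9,11.5,-1],
    [7.2,-5.4,0.9,12,-1],
    [7.2,-5.4,0.9,12.4,-1],
    [7.2,-5.4,0.9,12.4,-1],
    [7.2,-5.4,0.9,12.4,-1],
  ],
)

```text
time: 3.4
tool_pos: [0.4658, -0.0813, 0.058]
tcp_rot: [2.133, 2.305, 0.001]
wrist_force: [0.4, 0.6, -0.2]
width: 0.843
grip_force: 0.0
```

```bash
python3 - <<'E'
from h import *
s,p,d=shot("w3");print(s["time"],s["tool_pos"],s["wrist_force"],s["width"],fr(s["tool_pos"][None]))
E
```

```text
3.4 [ 0.46575581 -0.08131083  0.0580038 ] [ 0.40597668  0.61150228 -0.23855897] 0.8427114313095999 [[89.88859133 -0.57060119  1.92070766]]
```

View pics/w3.png

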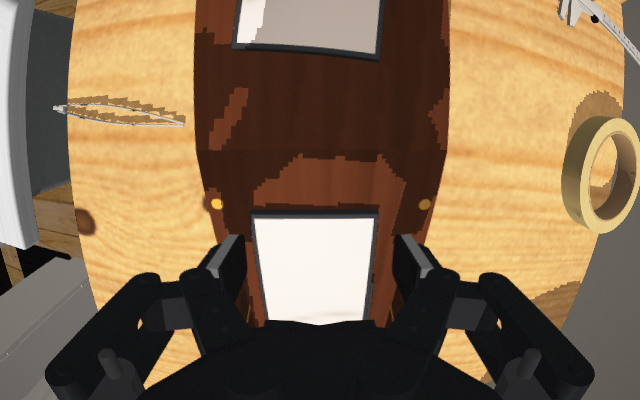

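The wrist view shows the open fingertips (240,237 and 397,237) straddling tile_a (sides at 252 and 378, head edge at row 215), with no contact. I'll lower a little and close gently.

Request:
step_arm(
  motion=[
    [7.2,0,0,0.1,0],
    [7.2,0,0,0.2,0],
    [7.2,0,0,0.25,0],
    [6.6,0,0,0.25,0],
    [6.3,0,0,0.25,0],
    [6.1,0,0,0.25,0],
    [5.9,0,0,0.25,0],
    [5.8,0,0,0.25,0],
    [5.8,0,0,0.25,0],
    [5.8,0,0,0.25,0],
  ],
  force=20,
)

```text
time: 4.45
tool_pos: [0.4652, -0.0813, 0.0549]
tcp_rot: [2.134, 2.305, -0.0]
wrist_force: [-0.7, 0.2, 3.6]
width: 0.695
grip_force: 21.4
```

Request:
step_arm(
  motion=[
    [5.8,-0.15,0,0.04,0],
    [5.8,-0.3,0,0.09,0],
    [5.8,-0.45,0,0.13,0],
    [5.8,-0.6,0,0.17,0],
    [5.8,-0.75,0,0.21,0],
    [5.8,-0.9,0,0.26,0],
    [5.8,-1.05,0,0.3,0],
    [5.8,-1.15,0,0.33,0],
    [5.8,-1.25,0,0.36,0],
    [5.8,-1.25,0,0.36,0],
    [5.8,-1.25,0,0.36,0],
  ],
)

```text
time: 5.55
tool_pos: [0.4663, -0.0939, 0.0514]
tcp_rot: [2.134, 2.305, 0.0]
wrist_force: [0.1, 0.3, 5.2]
width: 0.696
grip_force: 21.6
```

Request:
step_arm(
  motion=[
    [6.2,0,0,0,0],
    [6.8,0,0,0,0],
    [7.2,0,0,0,0],
    [7.2,0,0,-1,0],
    [7.2,0,0,-3,0],
    [8.5,0,0,-6,0],
    [8.5,-4,0,-10,0],
    [8.5,-7.5,0,-13,0],
    [8.5,-7.5,0,-13,0],
    [8.5,-7.5,0,-13,0],
    [8.5,-7.5,0,-13,0],
  ],
)

```text
time: 6.65
tool_pos: [0.4709, -0.1677, 0.1802]
tcp_rot: [-2.133, -2.303, 0.001]
wrist_force: [0.4, 0.3, -0.5]
width: 0.993
grip_force: 0.0
```

```bash
cat >> m.py <<'E'
def brass(s,p,d):
    "rail marks: per side, brass pixels on the rail tops near each expected mark -> mark_a frame"
    hsv=cv2.cvtColor(p,cv2.COLOR_RGB2HSV);H,S,V=cv2.split(hsv)
    m=((H>12)&(H<32)&(S>110)&(V>130));v,u=np.nonzero(m)
    F=fr(wplane(s,np.c_[u,v],N,N@MA+.019))
    for x0 in(35,0,-35):
        for sg in(1,-1):
            k=(abs(F[:,0]-x0)<7)&(F[:,1]*sg>45)&(F[:,1]*sg<53)
            print(x0,sg,k.sum(),np.median(F[k],0).round(1) if k.any() else "",end="; ")
    print()
E
python3 - <<'E'
from m import *
s,p,d=shot("w4");print(s["time"],s["tool_pos"])
rep("w4",(280,0,380,228),10);brass(s,p,d)
s,p,d=load("w1");brass(s,p,d)
c=cv2.resize(cv2.imread("pics/w4.png")[20:240,250:410],None,fx=2.7,fy=2.7,interpolation=cv2.INTER_CUBIC);cv2.imwrite("pics/w4z.png",c)
E
```

```text
6.65 [ 0.47086136 -0.16773268  0.18019755]
w4 c [ 0.4673 -0.1222  0.0532] size [55.5 95.8] yaw -0.52 frA [[49.6  1.  10. ]]
[[498.2, -167.8, 47.3], [491.9, -73.7, 64.0], [436.5, -77.4, 64.1], [442.9, -171.5, 47.4]]
35 1 27 [35.5 49.1 19. ]; 35 -1 33 [ 35.6 -49.4  19. ]; 0 1 25 [ 0.4 49.3 19. ]; 0 -1 26 [  0.5 -49.   19. ]; -35 1 18 [-34.8  49.1  19. ]; -35 -1 23 [-34.8 -49.5  19. ]; 
35 1 29 [35.4 48.7 19. ]; 35 -1 29 [ 34.7 -48.7  19. ]; 0 1 35 [ 0.3 49.1 19. ]; 0 -1 25 [  0.4 -49.   19. ]; -35 1 24 [-33.8  48.7  19. ]; -35 -1 24 [-35.  -48.9  19. ];
```

View pics/w4z.png

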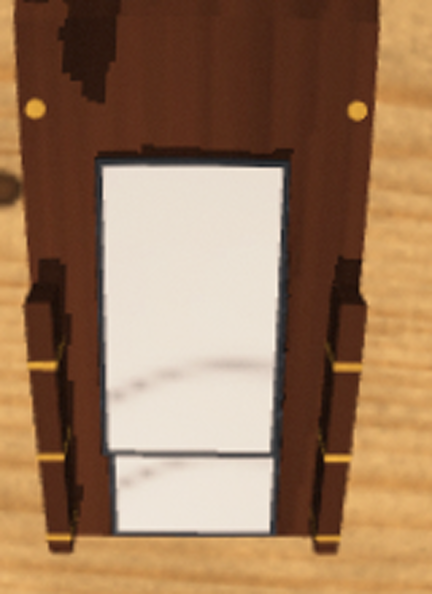

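The zoom shows tile_a's lower edge in line with the middle marks, with the same small offset as the starter's edge to its own marks. It measures x=49.2 mm, y=1, square. On to tile_b.

Request:
step_arm(
  motion=[
    [7.2,5,0,0,0],
    [7.2,10,0.1,0,0],
    [7.2,15,0.1,0,2],
    [7.2,20,0.2,2,5],
    [7.2,24,0.2,5,5.7],
    [7.2,24.7,0.2,8,5.7],
    [7.2,24.7,0.2,10,5.7],
    [7.2,24.7,0.2,10.5,5.7],
    [7.2,24.7,0.2,10.8,5.7],
    [7.2,24.7,0.2,11,5.7],
    [7.2,24.7,0.2,11,5.7],
    [7.2,24.7,0.2,11,5.7],
  ],
)

```text
time: 7.9
tool_pos: [0.4559, 0.0776, 0.0722]
tcp_rot: [2.246, 2.194, 0.002]
wrist_force: [-0.0, 0.5, 0.1]
width: 0.839
grip_force: 0.0
```

Request:
step_arm(
  motion=[
    [6.6,0,0,0,0],
    [6.3,0,0,0,0],
    [6.1,0,0,0,0],
    [5.9,0,0,0,0],
    [5.8,0,0,0,0],
    [5.8,0,0,0,0],
    [5.8,0,0,0,0],
    [5.8,0,0,0,0],
  ],
  force=20,
)

```text
time: 8.7
tool_pos: [0.4551, 0.0778, 0.0718]
tcp_rot: [2.246, 2.196, -0.0]
wrist_force: [-3.2, -0.9, 5.1]
width: 0.684
grip_force: 20.4
```

Request:
step_arm(
  motion=[
    [5.8,-0.3,0,0,-0.5],
    [5.8,-0.9,0.1,0,-1],
    [5.8,-1.6,0.1,0,-2],
    [5.8,-2.4,0.2,0,-3],
    [5.8,-3.2,0.2,0,-4],
    [5.8,-4,0.3,0,-5],
    [5.8,-4.8,0.4,0,-5.7],
    [5.8,-5.6,0.4,0,-5.7],
    [5.8,-6.4,0.5,0,-5.7],
    [5.8,-7.2,0.6,0,-5.7],
    [5.8,-8,0.6,0,-5.7],
    [5.8,-8.8,0.7,0,-5.7],
    [5.8,-9.4,0.8,0,-5.7],
    [5.8,-9.7,0.8,0,-5.7],
    [5.8,-9.7,0.8,0,-5.7],
    [5.8,-9.7,0.8,0,-5.7],
  ],
)

```text
time: 10.3
tool_pos: [0.4614, -0.02, 0.0718]
tcp_rot: [2.134, 2.304, 0.001]
wrist_force: [-0.1, 0.7, 5.6]
width: 0.686
grip_force: 21.0
```

```bash
python3 - <<'E'
from h import *
s,p,d=shot("w5");print(s["time"],s["tool_pos"],s["grip_force"],s["width"],s["wrist_force"])
E
```

```text
10.3 [ 0.46140388 -0.01998476  0.07178937] 20.98775625228882 0.6855271542208198 [-0.10406023  0.71367855  5.55579108]
```

View pics/w5.png

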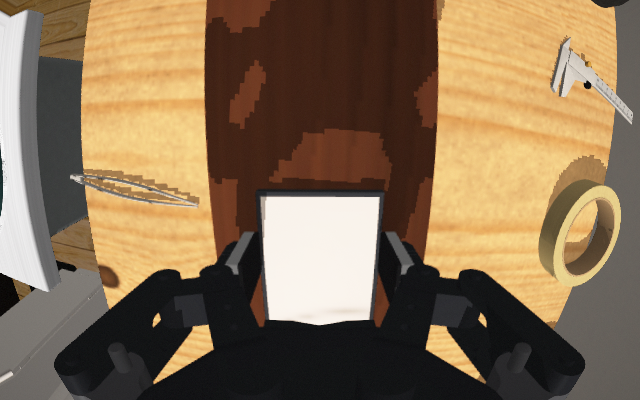

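The wrist view shows tile_b held squarely between the pads, its tail edge at row 191 and its front already over the ridge. Now I'll release it so the front drops, lift straight up and measure.

Request:
step_arm(
  motion=[
    [6.1,0,0,0,0],
    [6.4,0,0,0,0],
    [6.8,0,0,0,0],
    [6.8,0,0,0,0],
    [6.8,0,0,0,0],
    [7,0,0,-1,0],
    [7.4,0,0,-3,0],
    [8.5,0,0,-6,0],
    [8.5,-3,0,-10,0],
    [8.5,-6,0,-12,0],
    [8.5,-6,0,-12,0],
    [8.5,-6,0,-12,0],
  ],
)

```text
time: 11.55
tool_pos: [0.4657, -0.0794, 0.1922]
tcp_rot: [2.135, 2.303, 0.002]
wrist_force: [-0.3, -0.1, -0.2]
width: 0.995
grip_force: 0.0
```

```bash
python3 - <<'E'
from m import *
s,p,d=shot("w6");print(s["time"],s["tool_pos"])
c=cv2.resize(cv2.imread("pics/w6.png")[0:330,220:430],None,fx=1.8,fy=1.8);cv2.imwrite("pics/w6z.png",c)
E
```

```text
11.55 [ 0.46566429 -0.07942535  0.19219788]
```

View pics/w6z.png

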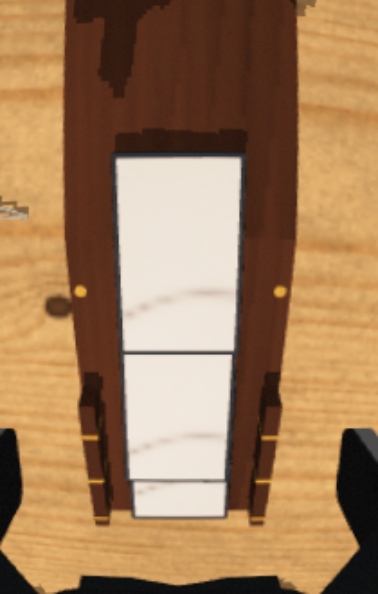

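Tile_b has tipped: its front lies on tile_a (edge at crop row 352) and its tail is at row 155, aligned. Tile_a is still at the middle marks.

```bash
python3 - <<'E'
from m import *
s,p,d=load("w6")
v=np.arange(92,190,2);A=[]
for vv in v:
    P=wdepth(s,[(u,vv) for u in range(300,342)],d[vv,300:342]);A.append(np.median(P,0))
A=np.array(A);h=A@H0;f=np.polyfit(h,A[:,2],1);pit=np.degrees(np.arctan(f[0]));print("pitch",pit)
rep("w6",(270,60,370,194),pit)
rep("w6",(270,197,370,265),10)
RI=MA+UP*.143;print("ridge",RI,"tail/low H0 from ridge")
E
```

```text
pitch 11.058274229131928
w6 c [ 0.4618 -0.0386  0.0738] size [93.9 55.5] yaw 0.07 frA [[1.356e+02 1.000e-01 3.700e+00]]
[[437.8, -87.2, 67.3], [493.1, -82.8, 67.3], [485.9, 9.0, 85.3], [430.6, 4.7, 85.3]]
w6 c [ 0.4678 -0.1282  0.0522] size [56.1 77.9] yaw -0.08 frA [[43.5  0.9 10.9]]
[[498.7, -164.8, 47.9], [492.9, -88.3, 61.4], [437.0, -92.5, 61.4], [442.8, -169.0, 47.9]]
ridge [ 0.46126613 -0.03039975  0.07258943] tail/low H0 from ridge
```

Request:
step_arm(
  motion=[
    [3,4,0,0,0],
    [3,8,0,0,0],
    [3,11.2,0,2,0],
    [3,11.2,0,5,0],
    [3,11.2,0,8,0],
    [3,11.2,0,10,0],
    [3,11.2,0,11,0],
    [3,11.2,0,11.4,0],
    [3,11.2,0,11.6,0],
    [3,11.2,0,11.6,0],
    [3,11.2,0,11.6,0],
  ],
)

```text
time: 12.7
tool_pos: [0.4577, 0.0326, 0.0762]
tcp_rot: [2.134, 2.304, 0.002]
wrist_force: [0.4, -0.3, 0.4]
width: 0.351
grip_force: 0.0
```

Request:
step_arm(
  motion=[
    [3,-0.5,-0.1,0.05,0],
    [3,-0.9,-0.1,0.05,0],
    [3,-1.2,-0.1,0.05,0],
    [3,-1.5,-0.1,0.05,0],
    [3,-1.8,-0.1,0.05,0],
    [3,-2.1,-0.1,0.05,0],
    [3,-2.4,-0.1,0.05,0],
    [3,-2.7,-0.1,0.05,0],
    [3,-3,-0.1,0.05,0],
    [3,-3.3,-0.1,0.05,0],
    [3,-3.6,-0.1,0.05,0],
    [3,-3.9,-0.1,0.05,0],
    [3,-4.2,-0.1,0.05,0],
    [3,-4.5,-0.1,0.05,0],
    [3,-4.7,-0.1,0.05,0],
    [3,-4.9,-0.1,0.05,0],
    [3,-4.9,-0.1,0.05,0],
    [3,-4.9,-0.1,0.05,0],
  ],
)

```text
time: 14.5
tool_pos: [0.4595, -0.0164, 0.0747]
tcp_rot: [2.135, 2.305, 0.0]
wrist_force: [0.4, 0.4, -0.4]
width: 0.352
grip_force: 0.0
```

Request:
step_arm(
  motion=[
    [3,0.5,0,0,0],
    [3,0.5,0,-2,0],
    [3,-2,0,-6,0],
    [5,-6,0,-10,0],
    [7.2,-8,0,-11,0],
    [7.2,-8,0,-11,0],
    [7.2,-8,0,-11,0],
    [7.2,-8,0,-11,0],
  ],
)

```text
time: 15.3
tool_pos: [0.4645, -0.095, 0.1832]
tcp_rot: [-2.132, -2.304, 0.001]
wrist_force: [0.2, 0.3, 0.1]
width: 0.845
grip_force: 0.0
```

```bash
cat >> m.py <<'E'
def pitch(s,d,v0,v1,u0=305,u1=338):
    A=np.array([np.median(wdepth(s,[(u,v) for u in range(u0,u1)],d[v,u0:u1]),0) for v in range(v0,v1,2)])
    return np.degrees(np.arctan(np.polyfit(A@H0,A[:,2],1)[0]))
E
python3 - <<'E'
from m import *
s,p,d=shot("w7");print(s["time"],s["tool_pos"])
c=cv2.resize(cv2.imread("pics/w7.png")[0:330,220:430],None,fx=1.8,fy=1.8);cv2.imwrite("pics/w7z.png",c)
E
```

```text
15.3 [ 0.46447749 -0.09503182  0.18323396]
```

View pics/w7z.png

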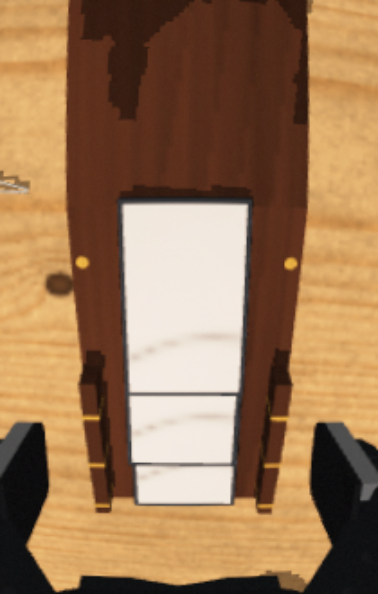

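Tile_b's tail is now at the ridge (crop row 198), with its lower edge at row 393 against the upper marks at row 417. Tile_a's edge (464) is still level with its marks (465). Next I'll measure the remaining distance.

```bash
python3 - <<'E'
from m import *
s,p,d=load("w7")
pi=pitch(s,d,120,212);print("pitch",pi)
rep("w7",(270,60,370,217),pi);brass(s,p,d);print(fr(s["tool_pos"][None]))
E
```

```text
pitch 10.537769530978068
w7 c [ 0.4644 -0.0747  0.0672] size [93.6 55.8] yaw 0.09 frA [[99.1  0.2  8.6]]
[[440.3, -123.2, 61.1], [495.9, -118.8, 61.1], [488.7, -27.1, 78.2], [433.0, -31.5, 78.2]]
35 1 26 [35.2 49.  19. ]; 35 -1 24 [ 35.3 -49.1  19. ]; 0 1 24 [ 0.4 49.  19. ]; 0 -1 21 [  0.6 -49.   19. ]; -35 1 15 [-34.   48.7  19. ]; -35 -1 20 [-35.3 -49.5  19. ]; 
[[115.66913829   1.75661057 125.21888297]]
```

Request:
step_arm(
  motion=[
    [7,2,0.1,1,0],
    [6.8,4.7,0.15,4,0],
    [6.8,4.7,0.15,7,0],
    [6.8,4.7,0.15,9,0],
    [6.8,4.7,0.15,10,0],
    [6.8,4.7,0.15,10.7,0],
    [6.8,4.7,0.15,11.1,0],
    [6.8,4.7,0.15,11.4,0],
    [6.8,4.7,0.15,11.6,0],
    [6.8,4.7,0.15,11.7,0],
    [6.8,4.7,0.15,11.7,0],
    [6.8,4.7,0.15,11.7,0],
  ],
)

```text
time: 16.55
tool_pos: [0.4638, -0.0493, 0.0681]
tcp_rot: [2.134, 2.305, 0.001]
wrist_force: [-0.8, -0.0, -0.6]
width: 0.798
grip_force: 0.0
```

Request:
step_arm(
  motion=[
    [6.4,0,0,0,0],
    [6.2,0,0,0,0],
    [6,0,0,0,0],
    [5.8,0,0,0,0],
    [5.8,0,0,0,0],
    [5.8,0,0,0,0],
    [5.8,0,0,0,0],
    [5.8,0,0,0,0],
  ],
  force=20,
)

```text
time: 17.35
tool_pos: [0.4635, -0.0492, 0.068]
tcp_rot: [-2.134, -2.305, 0.0]
wrist_force: [-1.7, -0.0, 5.3]
width: 0.687
grip_force: 21.1
```

Request:
step_arm(
  motion=[
    [5.8,-0.15,0,0.04,0],
    [5.8,-0.3,0,0.09,0],
    [5.8,-0.45,0,0.13,0],
    [5.8,-0.6,0,0.17,0],
    [5.8,-0.75,0,0.21,0],
    [5.8,-0.9,0,0.26,0],
    [5.8,-1.05,0,0.3,0],
    [5.8,-1.2,0,0.35,0],
    [5.8,-1.3,0,0.38,0],
    [5.8,-1.3,0,0.38,0],
    [5.8,-1.3,0,0.38,0],
  ],
)

```text
time: 18.45
tool_pos: [0.4655, -0.0622, 0.0646]
tcp_rot: [2.134, 2.304, 0.002]
wrist_force: [0.4, 0.9, 5.6]
width: 0.687
grip_force: 21.4
```

Request:
step_arm(
  motion=[
    [6.2,0,0,0,0],
    [6.6,0,0,0,0],
    [6.8,0,0,0,0],
    [6.8,0,0,-1,0],
    [7,0,0,-3,0],
    [8.5,0,0,-6,0],
    [8.5,-3,0,-10,0],
    [8.5,-6,0,-11.5,0],
    [8.5,-6,0,-11.5,0],
    [8.5,-6,0,-11.5,0],
    [8.5,-6,0,-11.5,0],
  ],
)

```text
time: 19.55
tool_pos: [0.468, -0.1211, 0.1778]
tcp_rot: [-2.133, -2.303, 0.001]
wrist_force: [-0.8, 1.1, -0.3]
width: 0.994
grip_force: 0.0
```

```bash
python3 - <<'E'
from m import *
s,p,d=shot("w8");print(s["time"],s["tool_pos"])
brass(s,p,d)
# white runs down the middle column -> rows of edges
g=cv2.cvtColor(p,cv2.COLOR_RGB2GRAY)[:,325:332].mean(1);dk=[i for i in range(1,260) if g[i]<g[i-1] and g[i]<=g[i+1] and max(g[max(0,i-6):i+7])>170 and g[i]<150];print(dk)
c=cv2.resize(cv2.imread("pics/w8.png")[0:330,220:430],None,fx=1.8,fy=1.8);cv2.imwrite("pics/w8z.png",c)
E
```

```text
19.55 [ 0.46804952 -0.12112894  0.1778399 ]
35 1 27 [35.4 48.9 19. ]; 35 -1 26 [ 35.5 -49.2  19. ]; 0 1 24 [ 0.9 49.1 19. ]; 0 -1 23 [ -0.3 -49.1  19. ]; -35 1 16 [-35.1  49.   19. ]; -35 -1 21 [-35.  -49.5  19. ]; 
[92, 206, 236]
```

View pics/w8z.png

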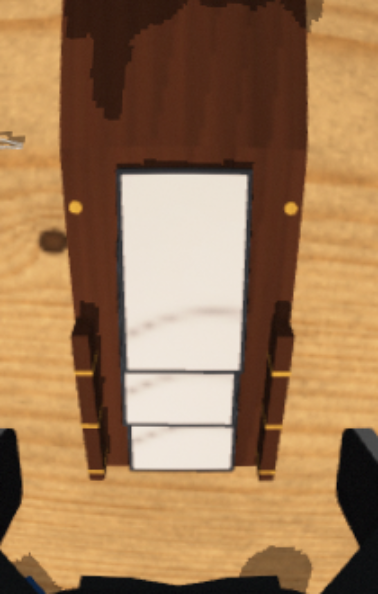

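The three lower edges (crop rows 372, 425, 470) line up with their marks (373, 425, 471). One last numeric check before handing in.

```bash
python3 - <<'E'
from m import *
s,p,d=load("w8")
print(pitch(s,d,100,200))
rep("w8",(270,60,370,206),10)
for v in(206,236): print(v,fr(wplane(s,(328,v),N,N@MA+.019)).round(1))
rep("w8",(270,208,370,236),10)
E
```

```text
9.63975210148259
w8 c [ 0.4668 -0.0889  0.064 ] size [55.7 95.1] yaw -0.07 frA [[84.5 -1.  10. ]]
[[498.1, -133.9, 58.2], [491.1, -40.5, 74.7], [435.5, -44.7, 74.7], [442.5, -138.1, 58.2]]
206 [[36.7 -6.8 19. ]]
236 [[ 1.4 -7.4 19. ]]
w8 c [ 0.4697 -0.1545  0.0477] size [29.2 55.4] yaw 0.02 frA [[17.   1.1 14.8]]
[[443.2, -171.4, 47.7], [498.5, -167.2, 47.7], [496.2, -138.5, 52.7], [441.0, -142.7, 52.7]]
```

```bash
python3 -c "
from workcell import bot
print(bot.finish_job())"
```

```text
the job is handed in; nothing more can be done
None
```

I handed the job in at about 19.6 s. By my last measurements both tiles lie lapped, tile_a at the middle marks and tile_b on top of it at the upper marks, each within about 1 mm of its marks and square; the hand-in returned no verdict.

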